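# Reset the lamp interlock with its two-key chord

### The job

Reset the microscope lamp's interlock on the grey box: with the fingertips push its clear sliding guard fully back, away from you, press both green keys fully down together and hold them down for three seconds, then let go and push the guard fully home again so that it covers the keys. Do not press the red stop key between them. Nothing is to be lifted, and the box and the things around it stay where they are.

Things in the scene. Friction and masses are not known exactly. Their poses are not given: they have to be found in the camera images.
- reset_box: Grey interlock reset box, 136 (x) x 132 (y) mm, deck 45 mm above the worktop, loose on rubber feet, 2.4 kg (slides if pushed with about 15 to 25 N). Origin: centre of its underside; z up, +x to its rear (away from the robot), +y to its left seen from the robot. Green keys at x -35, y +32 and -32 mm; red stop key between them at y 0. A clear sliding guard covers them at the start.
- key_left_top (a point): Centre of the top of the left green key (round, 26 mm across); 57 mm above the worktop when up, 51 mm when fully down; moves with the key.
- key_right_top (a point): Centre of the top of the right green key, the same as the left one; the keys' centres are 64 mm apart.
- key_left (a joint): Travel of the left green key: 0 up, 0.006 m fully down. Spring: about 1.5 N to start, 5 N fully down; it comes back up by itself.
- key_right (a joint): Travel of the right green key, the same as the left one.
- key_stop (a joint): Travel of the red stop key (round, 16 mm across, top 5 mm above the deck): 0 up, 0.003 m fully down (3 N). Must not be pressed. Its top lies lower than the green keys even when these are fully down.
- guard (a joint): Slide of the guard along the box's +x: 0 closed (over the keys), 0.056 m fully back (keys free). At the start 0 to 0.006. It drags with about 1.5 N and stays where it is left.
- guard_rib (a point): Middle of the top of the orange push rib on the guard's rear edge, at x -12 mm of the box when closed; moves with the guard. Rib: 8 mm thick (x), 100 mm long (y), 81 mm above the worktop. Guard: clear plate 56 (x) x 110 (y) mm, top 65 mm above the worktop, skirts at its two sides; front edge 52 mm before the rib's middle. Push the rib's front face to open, its rear face to close.
- mouse: Black computer mouse, 112x62x38 mm, loose, to the right of the box. Bystander; origin at its underside.
- marker_black: White marker pen with black cap, 135 mm long, 17 mm thick, loose, lying in front of the box. Bystander; origin at its underside.
- tally_counter: Light grey round hand tally counter, 56x76x23 mm, loose, behind the box. Bystander; origin at its underside.
- flask_small: Small clear culture flask with orange cap, 97x44x26 mm, lying loose behind the box. Bystander; origin at its underside.
- timer: White lab timer, 70x64x19 mm, loose, to the front right of the box. Bystander; origin at its underside.
Things that resemble listed ones, but are neither listed nor needed, are in the scene too. Of the things that look like the reset_box, the larger one is meant.

How it is judged:
By the outcome, as a careful person would: the job done as asked, in the order asked, and still so for the second after the job is handed in, with the robot touching nothing.
It also fails if it takes over 67 s, if anything falls off the work surface, if the arm or the gripper's body presses on something with over 40 N, if the wrist force passes 120 N, or if a joint passes its speed limit or range.

### The arm

A 7-joint arm with a two-finger parallel gripper is mounted at the origin on a cart in front of the work surface, level with it; the furniture and walls round the work are solid. World frame = base frame: x ahead of the robot, y to its left, z up, the work surface at z = 0. Lengths are in m, angles in rad, forces in N, time in s.
With the tool pointing down it reaches from about 0.4 to 0.85 m from the base axis. Payload 4.5 kg.
Tool frame: the origin (TCP) lies at the very end of the fingers, on their centre line; the grasp point (between the pads) lies 19 mm behind it; z points along the fingers, y is the line along which they close (so a half turn about z gives the same grasp; the last joint's range is limited). The gripper opens to 88 mm and grips with 3 to 60 N. Pads are 18 mm wide; open, the fingers measure 123 mm over their backs; the gripper's body (75 mm by 187 mm) begins 45 mm behind the grasp point.
Start: joints at [-1.181, 0.689, -0.195, 1.565, 0.157, 0.902, -0.215], TCP at [0.218, 0.586, 0.239] pointing down, gripper open.
Joint ranges: [-3.01, 3.01], [-0.46, 2.08], [-1.47, 1.51], [0.13, 2.56], [-1, 4.14], [0.04, 2.09], [-2.66, 2.66]. Speed limits (rad/s): [2.57, 2.57, 3.14, 3.14, 3.14, 3.14, 3.14].

### API

Orientations are given as a unit quaternion [x, y, z, w].
In Python, from plant import r, eyes, nets gives the robot as it stands.
- The arm moves only by the shell command python3 -m pendant 'ROWS' [FORCE]. ROWS is JSON, a list of rows, each an object of numbers: "claw": the opening, from 0 (shut) to 1 (fully open); "dx", "dy", "dz": the shift along the world's x, y, z in mm; "twist": the turn about the world's z in rad. In form: [{"claw": .., "dx": .., "dy": .., "dz": .., "twist": ..}, ...]. A call has 1 to 8 rows; each row is the pose to reach, as a shift and turn from the pose commanded when the call began; what a row does not reach only later rows make up. A row lasts 1/10 s, in which the tool goes at most 50 mm and 8.59 degrees, less where a joint would pass 70% of its speed; a pose out of reach is approached as far as the arm can. A call with a gripper value outside its range is refused whole. The fingers move at their own pace and stop on an object; FORCE is the grip in N (left out, the last holds). Time passes only in rows, so rows that repeat a pose let the fingers close. It gives the time, the measured TCP pose, the force, the opening and the grip force at its end, in the units of the state.
- r.get_state(): the state, without advancing time (a new reading comes with each control period).
- eyes.snapshot(name): name is "scene" or "top" or "wrist"; returns (picture, depth): 384x512x3 uint8, blue, green, red; 384x512 float32, m along the optical axis (not along the pixel's ray), 0 where there is no reading.
- eyes.camera_info(name): a dict with "K" (3x3 intrinsics, pixels), "D" ([k1, k2, p1, p2, k3] as OpenCV has them; the pictures are not rectified), "world_to_cam" (4x4, takes a point from world to camera coordinates); the wrist camera has in their place "T_tool_cam" (4x4, takes a point from camera to tool coordinates, whose origin is the TCP and whose axes are the flange's). Camera axes: x right, y down, z forward; pixel columns grow to the right and rows downward; lengths in m; the calibration is good to about 2 mm. A picture is of the moment at which its call begins: read the wrist's pose just before it. camera_info takes no time and is no camera call.
- r.finish_job(): hands the job in; it is judged then, once.
Trained networks look in the newest picture that a camera, given by its name, has taken for a name from the list of things; names that differ only in an ending like _2 or _b are one class to them, and where a whole thing is asked for, a point or a joint stands for the part that bears it (a point fixed in the world has none). Each returns a list of dicts, best first, with "confidence" (0 to 1); they miss things now and then, are a little off and sometimes report something else, mostly with a low value. They report only what shows in the picture. A call takes as long as a camera call. They do not tell look-alikes from the thing itself.
- nets.spot_in(camera, query): "box" ([left, top, width, height] as shares, 0 to 1, of the picture: columns of its width, rows of its height, round what is visible of it).
- nets.place_of(camera, query): "position" ([column, row] as shares, 0 to 1, of the picture: columns of its width, rows of its height: a listed point, or the origin of a listed thing).
The state is a dict: "clock": time; "q": joint angles; "qd": joint speeds; "joint_torque": joint torques, N m; "tool_pos": TCP position; "eef_rot": TCP orientation; "contact_force": force on the tool from outside, world axes, zero at the start; "moment": the same for the moment, N m; "opening": opening from 0.0 (shut) to 1.0 (fully open); "finger_force": force on a finger pad.
Only numpy, scipy, OpenCV 4.12 (cv2) and the standard library are available. Lean on these libraries where they do the work, as an engineer would, in place of code of your own. Each camera call takes 0.05 s, during which the arm holds its last target. There are 200 camera calls.

## Working session

There is one attempt and no reset: what is moved stays moved. The work goes in short steps, Python scripts to look and compute and a shell command to move; the robot and the scene stay as the last step left them, time stands still between calls to the robot, and variables do not carry over. Pictures are saved under pics/ and viewed, at most 10 in all, crops included, and the job is handed in when it is done.

```bash
ls; mkdir -p pics; cat > h.py <<'E'
import numpy as np, cv2
from plant import r, eyes, nets
def pt(cam,u,v,z):
    "pixel -> world point on plane z"
    c=eyes.camera_info(cam);K=np.array(c["K"]);D=np.array(c["D"]);T=np.linalg.inv(np.array(c["world_to_cam"]))
    x=cv2.undistortPoints(np.array([[[u,v]]],float),K,D)[0,0]
    d=T[:3,:3]@np.array([x[0],x[1],1]);o=T[:3,3];return o+d*(z-o[2])/d[2]
def px(cam,P):
    c=eyes.camera_info(cam);W=np.array(c["world_to_cam"])
    return cv2.projectPoints(np.array(P,float).reshape(-1,1,3),cv2.Rodrigues(W[:3,:3])[0],W[:3,3],np.array(c["K"]),np.array(c["D"]))[0][:,0]
E
python3 - <<'E'
from h import *
a,_=eyes.snapshot("top");cv2.imwrite("pics/top.png",a)
b,_=eyes.snapshot("scene");cv2.imwrite("pics/scene.png",b)
for cam in("top","scene"):
    for q in("reset_box","guard_rib","key_left_top","key_right_top"):
        for d in nets.place_of(cam,q)[:3]:
            p=d["position"];print(cam,q,round(d["confidence"],2),p[0]*512,p[1]*384)
s=r.get_state();print(s["clock"],s["tool_pos"],s["eef_rot"])
E
```

```text
pics
top reset_box 0.78 216.32 147.1872
top reset_box 0.55 259.0208 225.4848
top reset_box 0.32 281.3952 284.3904
top guard_rib 0.93 257.4848 227.2896
top guard_rib 0.66 212.1216 142.6944
scene guard_rib 0.94 214.4256 181.2096
scene guard_rib 0.83 273.1008 137.8176
0.5 [0.21769242 0.58584421 0.23869436] [ 1.76944108e-01  9.84220901e-01 -2.07916918e-05  5.88865007e-06]
```

View pics/top.png

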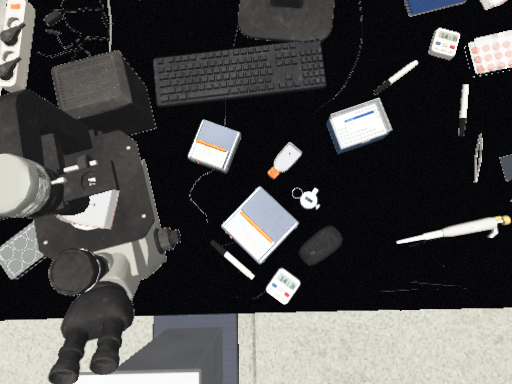

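View pics/scene.png

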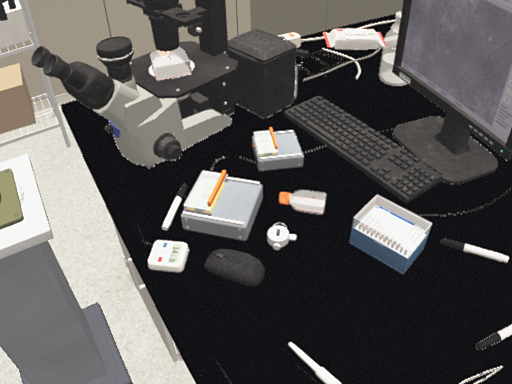

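Two candidates look like the box in the top view: (260,225) and (214,146). The one at (260,225) is larger, and the marker in front, the mouse on its right and the flask and counter behind match the description. I'll confirm with an enlarged crop.

```bash
python3 - <<'E'
from h import *
a=cv2.imread("pics/top.png");c=cv2.resize(a[175:305,190:350],None,fx=5,fy=4.6 if 0 else 4.6,interpolation=cv2.INTER_CUBIC)
c=cv2.resize(a[180:300,195:355],None,fx=5,fy=5,interpolation=cv2.INTER_CUBIC);cv2.imwrite("pics/crop.png",c)
_,d=eyes.snapshot("top")
c=eyes.camera_info("top");print(np.linalg.inv(np.array(c["world_to_cam"]))[:3].round(3).tolist(),np.array(c["K"]).round(0).tolist())
# deck-height mask via depth
T=np.linalg.inv(np.array(c["world_to_cam"]));K=np.array(c["K"])
v,u=np.mgrid[:384,:512];uv=np.stack([u,v],-1).reshape(-1,1,2).astype(float)
n=cv2.undistortPoints(uv,K,np.array(c["D"]))[:,0];Z=d.reshape(-1)
P=(np.c_[n*Z[:,None],Z]@T[:3,:3].T+T[:3,3]).reshape(384,512,3);np.save("P.npy",P)
for (x0,y0,x1,y1) in((218,182,302,268),(184,115,246,176)):
    m=np.zeros((384,512),bool);m[y0:y1,x0:x1]=1
    m&=(P[...,2]>.03)&(d>0)
    q=P[m];print(len(q),np.percentile(q[:,2],[5,25,50,75,95,99]).round(3))
    rc=cv2.minAreaRect(q[:,:2].astype(np.float32));print(rc)
for p in((257.5,227.3),(214,142)):print(pt("top",*p,.081))
E
```

```text
[[-0.029, -0.99, 0.137, 0.434], [-0.999, 0.033, 0.028, -0.344], [-0.032, -0.136, -0.99, 0.91]] [[367.0, 0.0, 261.0], [0.0, 367.0, 196.0], [0.0, 0.0, 1.0]]
3196 [0.042 0.045 0.047 0.065 0.069 0.082]
((0.48808372020721436, -0.31412723660469055), (0.13247177004814148, 0.1375063955783844), 44.633338928222656)
1719 [0.033 0.035 0.037 0.05  0.059 0.064]
((0.688466489315033, -0.20667946338653564), (0.1046556755900383, 0.10594259947538376), 67.99861907958984)
[ 0.47808677 -0.31142925  0.081     ]
[ 0.67989224 -0.21529002  0.081     ]
```

View pics/crop.png

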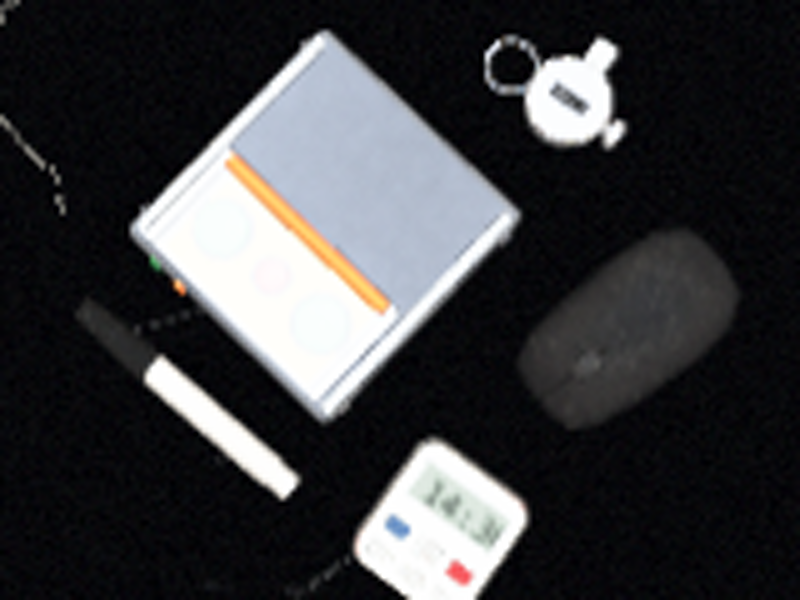

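The crop confirms the box: three keys under the clear guard, orange rib, and a footprint of about 137×132 mm (the other is about 105 mm). The microscope stands between the arm and the box, so I'll check heights along the way and refine the pose.

```bash
python3 - <<'E'
from h import *
P=np.load("P.npy");a=cv2.imread("pics/top.png").astype(int)
b,d=eyes.snapshot("scene");c=eyes.camera_info("scene")
T=np.linalg.inv(np.array(c["world_to_cam"]));v,u=np.mgrid[:384,:512]
n=cv2.undistortPoints(np.stack([u,v],-1).reshape(-1,1,2).astype(float),np.array(c["K"]),np.array(c["D"]))[:,0];Z=d.reshape(-1)
S=(np.c_[n*Z[:,None],Z]@T[:3,:3].T+T[:3,3])[Z>0]
A=np.r_[P.reshape(-1,3)[P.reshape(-1,3)[:,2]<.85],S]
xs=np.arange(0,.95,.1);ys=np.arange(.9,-.6,-.1)
print("x\\y",ys.round(1))
for x in xs:
    print(round(x,1),[round(float(max(A[(abs(A[:,0]-x)<.05)&(abs(A[:,1]-y)<.05)][:,2],default=-1)),2) for y in ys])
def orange(im,Q,lab):
    im=im.astype(int);m=(im[...,2]>200)&(im[...,0]<110)&(im[...,1]>90)&(im[...,1]<190)
    q=Q[m];q=q[(abs(q[:,0]-.48)<.07)&(abs(q[:,1]+.31)<.08)&(q[:,2]>.07)]
    mu=q.mean(0);w,e=np.linalg.eigh(np.cov(q[:,:2].T));rc=cv2.minAreaRect(q[:,:2].astype(np.float32))
    print(lab,len(q),mu.round(4),np.median(q[:,2]),np.degrees(np.arctan2(e[1,1],e[0,1]))%180,rc)
orange(a,P,"top")
F=(np.c_[n*Z[:,None],Z]@T[:3,:3].T+T[:3,3]).reshape(384,512,3);orange(b,F,"scene")
m=(F[...,2]>.042)&(F[...,2]<.050)&(abs(F[...,0]-.488)<.11)&(abs(F[...,1]+.314)<.11)
print(cv2.minAreaRect(F[m][:,:2].astype(np.float32)))
E
```

```text
x\y [ 0.9  0.8  0.7  0.6  0.5  0.4  0.3  0.2  0.1  0.  -0.1 -0.2 -0.3 -0.4
 -0.5]
0.0 [-0.79, -0.79, -0.79, -0.79, -0.79, -0.79, -0.79, -0.79, -1.0, -1.0, 0.01, 0.0, -0.79, -0.79, -0.79]
0.1 [-0.79, -0.79, -0.79, -0.79, -0.79, -0.79, -0.79, 0.0, 0.01, 0.02, 0.02, 0.0, -0.79, -0.79, -0.79]
0.2 [-0.78, -0.79, -0.79, 0.27, 0.31, -0.79, -0.79, -0.69, -0.01, 0.32, 0.31, -0.69, -1.0, -1.0, -1.0]
0.3 [-0.79, -0.79, -0.79, -0.79, -0.79, 0.0, 0.0, 0.01, 0.0, 0.33, 0.33, 0.0, 0.02, 0.02, 0.01]
0.4 [-0.79, -0.79, -0.79, -0.81, -1.0, -1.0, 0.02, 0.02, 0.19, 0.3, 0.26, 0.02, 0.08, 0.05, 0.04]
0.5 [-1.0, -1.0, -1.0, -1.0, -1.0, -1.0, 0.02, 0.02, 0.34, 0.43, 0.34, 0.07, 0.08, 0.05, 0.04]
0.6 [-1.0, -1.0, -1.0, -1.0, -1.0, -1.0, -1.0, 0.18, 0.32, 0.43, 0.34, 0.06, 0.05, 0.03, 0.02]
0.7 [-1.0, -1.0, -1.0, -1.0, -1.0, -1.0, -1.0, -1.0, 0.4, 0.41, 0.19, 0.07, 0.04, 0.03, 0.08]
0.8 [-1.0, -1.0, -1.0, -1.0, -1.0, -1.0, 0.0, 0.0, 0.19, 0.19, 0.18, 0.04, 0.02, 0.02, 0.08]
0.9 [-1.0, -1.0, -1.0, -1.0, -1.0, 0.0, 0.06, 0.01, 0.01, 0.19, 0.03, 0.03, 0.03, 0.03, 0.03]
top 34 [ 0.4812 -0.3054  0.0808] 0.08066329933238847 44.16417704271234 ((0.4803709089756012, -0.3081175982952118), (0.09087967127561569, 0.005875335540622473), 44.504146575927734)
scene 105 [ 0.4817 -0.3129  0.0776] 0.07815578826197278 44.7082760241652 ((0.4820372760295868, -0.31085535883903503), (0.09744807332754135, 0.007664855569601059), 45.42668151855469)
((0.48839735984802246, -0.31735745072364807), (0.13110484182834625, 0.13589254021644592), 44.34123992919922)
```

```bash
python3 -m pendant '[{"dz":50},{"dz":100},{"dz":150},{"dz":200},{"dz":250},{"dz":300},{"dz":300,"dx":50},{"dz":300,"dx":90}]'
```

```text
validation failed for argument at $[0]...
```

```bash
python3 -m pendant '[{"claw":1,"dx":0,"dy":0,"dz":50,"twist":0},{"claw":1,"dx":0,"dy":0,"dz":100,"twist":0},{"claw":1,"dx":0,"dy":0,"dz":150,"twist":0},{"claw":1,"dx":0,"dy":0,"dz":200,"twist":0},{"claw":1,"dx":0,"dy":0,"dz":250,"twist":0},{"claw":1,"dx":0,"dy":0,"dz":300,"twist":0},{"claw":1,"dx":50,"dy":0,"dz":300,"twist":0},{"claw":1,"dx":90,"dy":0,"dz":300,"twist":0}]'
```

```text
clock: 1.4
tool_pos: [0.3086, 0.5863, 0.5413]
eef_rot: [0.176, 0.984, 0.002, 0.001]
contact_force: [0.1, 0.9, -0.9]
opening: 1.004
finger_force: 0.0
```

```bash
python3 -m pendant '[{"claw":0.53,"dx":20,"dy":-45,"dz":0,"twist":-0.05},{"claw":0.53,"dx":40,"dy":-90,"dz":0,"twist":-0.1},{"claw":0.53,"dx":60,"dy":-135,"dz":0,"twist":-0.15},{"claw":0.53,"dx":80,"dy":-180,"dz":0,"twist":-0.2},{"claw":0.53,"dx":100,"dy":-225,"dz":0,"twist":-0.25},{"claw":0.53,"dx":110,"dy":-270,"dz":0,"twist":-0.3},{"claw":0.53,"dx":120,"dy":-315,"dz":0,"twist":-0.35},{"claw":0.53,"dx":120,"dy":-360,"dz":0,"twist":-0.435}]'; python3 -c "
from h import *
s=r.get_state();print(s['q'],s['tool_pos'])"
```

```text
clock: 2.2
tool_pos: [0.4284, 0.2235, 0.5385]
eef_rot: [0.387, 0.922, -0.0, 0.0]
contact_force: [1.4, -1.3, 0.7]
opening: 0.531
finger_force: 0.0
[-0.54582419  0.24683214 -0.0433702   1.40652259  0.01108757  1.48830945
  0.18678508] [0.42842905 0.22345199 0.53852699]
```

```bash
python3 -m pendant '[{"claw":0.53,"dx":0,"dy":-48,"dz":0,"twist":0},{"claw":0.53,"dx":0,"dy":-96,"dz":0,"twist":0},{"claw":0.53,"dx":0,"dy":-144,"dz":0,"twist":0},{"claw":0.53,"dx":0,"dy":-192,"dz":0,"twist":0},{"claw":0.53,"dx":0,"dy":-240,"dz":0,"twist":0},{"claw":0.53,"dx":0,"dy":-288,"dz":0,"twist":0},{"claw":0.53,"dx":0,"dy":-336,"dz":0,"twist":0},{"claw":0.53,"dx":0,"dy":-384,"dz":0,"twist":0}]'
python3 -m pendant '[{"claw":0.53,"dx":10,"dy":-45,"dz":0,"twist":0},{"claw":0.53,"dx":20,"dy":-90,"dz":0,"twist":0},{"claw":0.53,"dx":30,"dy":-130,"dz":-20,"twist":0},{"claw":0.53,"dx":30,"dy":-140,"dz":-60,"twist":0},{"claw":0.53,"dx":30,"dy":-140,"dz":-110,"twist":0},{"claw":0.53,"dx":30,"dy":-140,"dz":-160,"twist":0},{"claw":0.53,"dx":30,"dy":-140,"dz":-210,"twist":0},{"claw":0.53,"dx":30,"dy":-140,"dz":-260,"twist":0}]'
python3 - <<'E'
from h import *
from scipy.spatial.transform import Rotation as R
s=r.get_state();print(s["q"],s["tool_pos"])
a,d=eyes.snapshot("wrist");cv2.imwrite("pics/w1.png",a)
c=eyes.camera_info("wrist");X=np.eye(4);X[:3,:3]=R.from_quat(s["eef_rot"]).as_matrix();X[:3,3]=s["tool_pos"]
X=X@np.array(c["T_tool_cam"]);print(X[:3].round(3))
v,u=np.mgrid[:384,:512];n=cv2.undistortPoints(np.stack([u,v],-1).reshape(-1,1,2).astype(float),np.array(c["K"]),np.array(c["D"]))[:,0];Z=d.reshape(-1)
Q=(np.c_[n*Z[:,None],Z]@X[:3,:3].T+X[:3,3]).reshape(384,512,3);np.savez("w1.npz",Q=Q,d=d,a=a,X=X)
for q in("guard_rib","key_left_top","key_right_top","reset_box"):
    for e in nets.place_of("wrist",q)[:2]:
        p=np.array(e["position"])*[512,384];z={"guard_rib":.081,"reset_box":0}.get(q,.057)
        k=cv2.undistortPoints(p.reshape(1,1,2),np.array(c["K"]),np.array(c["D"]))[0,0];dd=X[:3,:3]@np.r_[k,1]
        print(q,round(e["confidence"],2),p.round(),(X[:3,3]+dd*(z-X[2,3])/dd[2]).round(4))
E
```

```text
clock: 3.0
tool_pos: [0.4271, -0.1599, 0.5391]
eef_rot: [0.385, 0.923, 0.0, 0.0]
contact_force: [0.2, 0.3, 0.7]
opening: 0.527
finger_force: 0.0
clock: 3.8
tool_pos: [0.4577, -0.2979, 0.2773]
eef_rot: [0.385, 0.923, 0.0, 0.001]
contact_force: [-0.2, 0.3, -0.6]
opening: 0.53
finger_force: 0.0
[ 0.34845912  0.54355493  0.23447494  1.77216689 -0.16195808  0.84341601
  1.43841132] [ 0.45766277 -0.29794912  0.2773107 ]
[[ 0.711  0.669  0.217  0.401]
 [ 0.703 -0.676 -0.22  -0.242]
 [-0.     0.309 -0.951  0.422]]
guard_rib 0.96 [266. 186.] [ 0.4814 -0.3079  0.081 ]
guard_rib 0.76 [427. 227.] [ 0.6615 -0.2047  0.081 ]
key_left_top 0.42 [245. 257.] [ 0.5393 -0.4039  0.057 ]
reset_box 0.88 [264. 179.] [ 0.4904 -0.3175  0.    ]
reset_box 0.83 [403. 216.] [ 0.6828 -0.2106  0.    ]
```

View pics/w1.png

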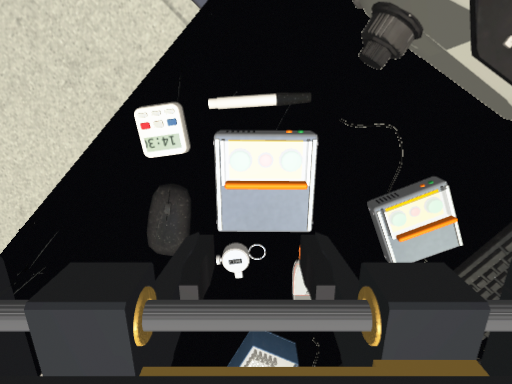

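The wrist picture shows the box at (266,180) with the rib at (266,186). The keys show faintly at (240,160) and (291,160), with the stop key at (265,160). Next I fit the rib and the deck precisely.

```bash
cat >> h.py <<'E'
from scipy.spatial.transform import Rotation as R
def wrist(name):
    s=r.get_state();a,d=eyes.snapshot("wrist");cv2.imwrite("pics/%s.png"%name,a)
    c=eyes.camera_info("wrist");X=np.eye(4);X[:3,:3]=R.from_quat(s["eef_rot"]).as_matrix();X[:3,3]=s["tool_pos"]
    return a,d,X@np.array(c["T_tool_cam"])
def wpt(X,uv,z):
    c=eyes.camera_info("wrist");k=cv2.undistortPoints(np.array(uv,float).reshape(-1,1,2),np.array(c["K"]),np.array(c["D"]))[:,0]
    D=np.c_[k,np.ones(len(k))]@X[:3,:3].T;return X[:3,3]+D*((z-X[2,3])/D[:,2])[:,None]
def fit(P,lab,c=(.485,-.312)):
    P=P[np.hypot(P[:,0]-c[0],P[:,1]-c[1])<.12];rc=cv2.minAreaRect(P[:,:2].astype(np.float32))
    print(lab,len(P),P.mean(0).round(4),np.round(rc[0],4),np.round(rc[1],4),round(rc[2],2))
E
python3 - <<'E'
from h import *
f=np.load("w1.npz");a=f["a"].astype(int);X=f["X"];Q=f["Q"]
m=(a[...,2]>180)&(a[...,0]<90)&(a[...,1]>60)&(a[...,1]<170);m[:175]=0;m[200:]=0
v,u=np.nonzero(m);print(u.min(),u.max(),v.min(),v.max());fit(wpt(X,np.c_[u,v],.081),"rib")
fit(Q[m],"rib depth");
g=np.hypot(Q[...,0]-.488,Q[...,1]+.315)<.11
k=(Q[...,2]>.041)&(Q[...,2]<.05)&g
fit(Q[k],"deck depth");print(np.median(Q[k][:,2]))
for q in ((240,160),(291,160),(265,160)): print(wpt(X,q,.055).round(4))
w=cv2.resize(f["a"][120:240,205:330],None,fx=5,fy=5,interpolation=cv2.INTER_CUBIC)
cv2.imwrite("pics/w1c.png",w)
E
```

```text
225 424 183 188
rib 247 [ 0.4808 -0.3067  0.081 ] [ 0.4809 -0.3075] [0.0963 0.0062] 44.7
rib depth 247 [ 0.4808 -0.3069  0.0804] [ 0.4664 -0.2738] [0.0919 0.1117] 24.38
deck depth 4829 [ 0.5002 -0.3284  0.0445] [ 0.4882 -0.3154] [0.1311 0.135 ] 44.29
0.04419764937128495
[[ 0.4409 -0.3115  0.055 ]]
[[ 0.4859 -0.267   0.055 ]]
[[ 0.463  -0.2897  0.055 ]]
```

View pics/w1c.png

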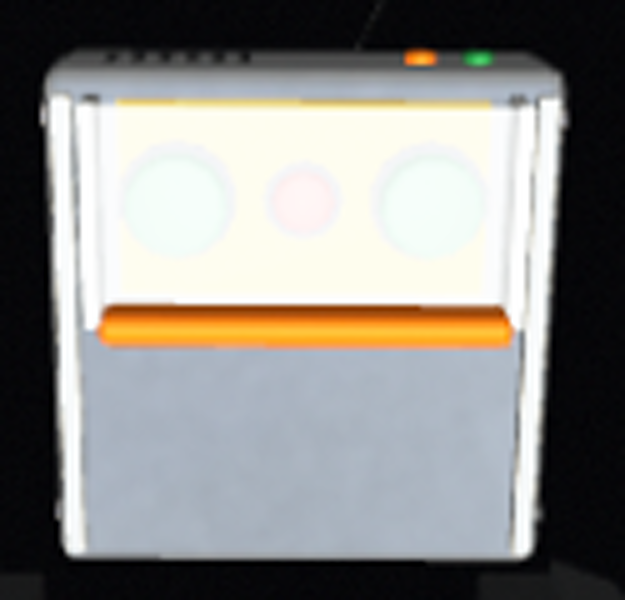

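```bash
python3 -m pendant '[{"claw":0.53,"dx":6,"dy":8,"dz":-45,"twist":0},{"claw":0.53,"dx":6,"dy":8,"dz":-90,"twist":0},{"claw":0.53,"dx":6,"dy":8,"dz":-135,"twist":0},{"claw":0.53,"dx":6,"dy":8,"dz":-165,"twist":0},{"claw":0.53,"dx":6,"dy":8,"dz":-180,"twist":0},{"claw":0.53,"dx":6,"dy":8,"dz":-180,"twist":0},{"claw":0.53,"dx":6,"dy":8,"dz":-180,"twist":0}]'
python3 -c "
from h import *
s=r.get_state();print(s['q'],s['tool_pos'],s['opening'],s['contact_force'])"
```

```text
clock: 4.75
tool_pos: [0.4658, -0.2915, 0.1009]
eef_rot: [0.385, 0.923, -0.0, 0.002]
contact_force: [-0.0, 0.7, -0.1]
opening: 0.527
finger_force: 0.0
[ 0.39504581  0.80440809  0.1356721   1.92127473 -0.23770193  0.4262878
  1.48601866] [ 0.46577886 -0.2914649   0.10094401] 0.526745788958964 [-0.0192694   0.66725696 -0.07845509]
```

```bash
python3 -m pendant '[{"claw":0.53,"dx":0,"dy":0,"dz":-15,"twist":0},{"claw":0.53,"dx":0,"dy":0,"dz":-29,"twist":0},{"claw":0.53,"dx":0,"dy":0,"dz":-29,"twist":0},{"claw":0.53,"dx":3,"dy":-3,"dz":-29,"twist":0},{"claw":0.53,"dx":6,"dy":-6,"dz":-29,"twist":0},{"claw":0.53,"dx":9,"dy":-9,"dz":-29,"twist":0},{"claw":0.53,"dx":12,"dy":-12,"dz":-29,"twist":0},{"claw":0.53,"dx":12,"dy":-12,"dz":-29,"twist":0}]'
```

```text
clock: 5.55
tool_pos: [0.4763, -0.3027, 0.07]
eef_rot: [0.385, 0.923, -0.0, 0.001]
contact_force: [-0.2, 1.0, -0.3]
opening: 0.529
finger_force: 0.0
```

```bash
python3 -m pendant '[{"claw":0.53,"dx":4,"dy":-4,"dz":1,"twist":0},{"claw":0.53,"dx":8,"dy":-8,"dz":1,"twist":0},{"claw":0.53,"dx":12,"dy":-12,"dz":1,"twist":0},{"claw":0.53,"dx":16,"dy":-16,"dz":1,"twist":0},{"claw":0.53,"dx":20,"dy":-20,"dz":1,"twist":0},{"claw":0.53,"dx":24,"dy":-24,"dz":1,"twist":0},{"claw":0.53,"dx":27,"dy":-27,"dz":1,"twist":0},{"claw":0.53,"dx":27,"dy":-27,"dz":1,"twist":0}]'
python3 -m pendant '[{"claw":0.53,"dx":1,"dy":-1,"dz":0,"twist":0},{"claw":0.53,"dx":2,"dy":-2,"dz":0,"twist":0},{"claw":0.53,"dx":3,"dy":-3,"dz":0,"twist":0},{"claw":0.53,"dx":3,"dy":-3,"dz":0,"twist":0}]'
```

```text
clock: 6.35
tool_pos: [0.5037, -0.3301, 0.0709]
eef_rot: [0.385, 0.923, -0.0, 0.001]
contact_force: [0.4, -0.1, -1.2]
opening: 0.53
finger_force: 0.0
clock: 6.75
tool_pos: [0.506, -0.3323, 0.0709]
eef_rot: [0.385, 0.923, -0.0, 0.0]
contact_force: [-1.3, 0.9, 0.8]
opening: 0.531
finger_force: 0.5
```

```bash
for i in 1; do python3 -m pendant '[{"claw":0.53,"dx":1,"dy":-1,"dz":0,"twist":0},{"claw":0.53,"dx":2,"dy":-2,"dz":0,"twist":0},{"claw":0.53,"dx":2.5,"dy":-2.5,"dz":0,"twist":0},{"claw":0.53,"dx":2.5,"dy":-2.5,"dz":0,"twist":0}]'; done
python3 -m pendant '[{"claw":0.53,"dx":0.7,"dy":-0.7,"dz":0,"twist":0},{"claw":0.53,"dx":0.7,"dy":-0.7,"dz":0,"twist":0}]'
python3 -m pendant '[{"claw":0.53,"dx":0.7,"dy":-0.7,"dz":0,"twist":0},{"claw":0.53,"dx":0.7,"dy":-0.7,"dz":0,"twist":0}]'
```

```text
clock: 7.15
tool_pos: [0.5084, -0.3348, 0.0707]
eef_rot: [0.385, 0.923, -0.0, 0.0]
contact_force: [-0.2, 1.2, 0.2]
opening: 0.531
finger_force: 0.5
clock: 7.35
tool_pos: [0.509, -0.3354, 0.0707]
eef_rot: [0.385, 0.923, 0.0, 0.0]
contact_force: [-1.3, 1.5, 1.0]
opening: 0.531
finger_force: 0.6
clock: 7.55
tool_pos: [0.5092, -0.3355, 0.0707]
eef_rot: [0.385, 0.923, 0.0, -0.001]
contact_force: [-2.0, 2.1, 2.2]
opening: 0.529
finger_force: 1.4
```

```bash
python3 -m pendant '[{"claw":0.53,"dx":0.7,"dy":-0.7,"dz":0,"twist":0},{"claw":0.53,"dx":0.7,"dy":-0.7,"dz":0,"twist":0}]'
python3 -m pendant '[{"claw":0.53,"dx":0.7,"dy":-0.7,"dz":0,"twist":0},{"claw":0.53,"dx":0.7,"dy":-0.7,"dz":0,"twist":0}]'
```

```text
clock: 7.75
tool_pos: [0.5093, -0.3357, 0.0706]
eef_rot: [0.385, 0.923, 0.001, -0.001]
contact_force: [-3.4, 2.7, 4.4]
opening: 0.531
finger_force: 2.5
clock: 7.95
tool_pos: [0.5093, -0.3357, 0.0705]
eef_rot: [0.385, 0.923, 0.001, -0.002]
contact_force: [-3.9, 5.7, 5.6]
opening: 0.532
finger_force: 3.4
```

```bash
python3 -m pendant '[{"claw":0.53,"dx":-6,"dy":6,"dz":0,"twist":0},{"claw":0.53,"dx":-15,"dy":15,"dz":15,"twist":0},{"claw":0.53,"dx":-30,"dy":30,"dz":50,"twist":0},{"claw":0.53,"dx":-49,"dy":48,"dz":80,"twist":0},{"claw":0.53,"dx":-49,"dy":48,"dz":120,"twist":0},{"claw":0.53,"dx":-49,"dy":48,"dz":150,"twist":0},{"claw":0.53,"dx":-49,"dy":48,"dz":150,"twist":0},{"claw":0.53,"dx":-49,"dy":48,"dz":150,"twist":0}]'
python3 - <<'E'
from h import *
a,d,X=wrist("w2");np.savez("w2.npz",a=a,d=d,X=X);s=r.get_state();print(s["tool_pos"],s["eef_rot"])
for q in("guard_rib","key_left_top","key_right_top","reset_box"):
    for e in nets.place_of("wrist",q)[:2]:
        p=np.array(e["position"])*[512,384];print(q,round(e["confidence"],2),p.round(),wpt(X,p,{"guard_rib":.081,"reset_box":0}.get(q,.057)).round(4))
E
```

```text
clock: 8.75
tool_pos: [0.4628, -0.2898, 0.2213]
eef_rot: [0.385, 0.923, -0.0, 0.002]
contact_force: [0.2, 0.3, 0.1]
opening: 0.532
finger_force: 0.0
[ 0.46209842 -0.2893791   0.22026027] [ 3.85032930e-01  9.22902797e-01 -2.60027382e-05  2.62083509e-04]
guard_rib 0.84 [445. 253.] [[ 0.6631 -0.2069  0.081 ]]
guard_rib 0.82 [258. 250.] [[ 0.5181 -0.3447  0.081 ]]
key_left_top 0.31 [249. 101.] [[ 0.4052 -0.2438  0.057 ]]
key_right_top 0.94 [226. 173.] [[ 0.4388 -0.313   0.057 ]]
key_right_top 0.58 [251. 101.] [[ 0.4075 -0.2422  0.057 ]]
reset_box 0.95 [258. 190.] [[ 0.4897 -0.3155  0.    ]]
reset_box 0.87 [419. 232.] [[ 0.6839 -0.2051  0.    ]]
```

View pics/w2.png

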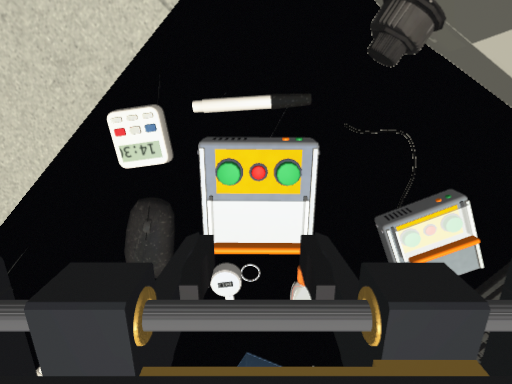

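The guard is fully back (rib at (258,249)), and the green keys are free at (229,173) and (288,173), with red at (258,172). I'll measure the key centroids.

```bash
python3 - <<'E'
from h import *
f=np.load("w2.npz");a=f["a"].astype(int);X=f["X"]
g=(a[...,1]>a[...,2]+50)&(a[...,1]>a[...,0]+20);g[:155]=0;g[190:]=0;g[:,:205]=0;g[:,310:]=0
n,l,st,c=cv2.connectedComponentsWithStats(g.astype(np.uint8))
o=[(st[i],wpt(X,c[i],.0565)[0]) for i in range(1,n) if st[i][4]>100]
for x in o:print(x[0],x[1].round(4))
A=np.array([x[1] for x in o]);dv=A[1]-A[0];print("mid",A.mean(0).round(4),"dist",np.linalg.norm(dv).round(4),"ang",np.degrees(np.arctan2(dv[1],dv[0])))
E
```

```text
[217 162  24  23 436] [ 0.441  -0.3115  0.0565]
[277 162  23  24 437] [ 0.4861 -0.2673  0.0565]
mid [ 0.4636 -0.2894  0.0565] dist 0.0631 ang 44.468569856569864
```

```bash
python3 -m pendant '[{"claw":0.53,"dx":1,"dy":0,"dz":-40,"twist":0},{"claw":0.53,"dx":1,"dy":0,"dz":-80,"twist":0},{"claw":0.53,"dx":1,"dy":0,"dz":-120,"twist":0},{"claw":0.53,"dx":1,"dy":0,"dz":-140,"twist":0},{"claw":0.53,"dx":1,"dy":0,"dz":-155,"twist":0},{"claw":0.53,"dx":1,"dy":0,"dz":-155,"twist":0},{"claw":0.53,"dx":1,"dy":0,"dz":-155,"twist":0}]'
```

```text
clock: 9.7
tool_pos: [0.4627, -0.2895, 0.0654]
eef_rot: [0.385, 0.923, 0.0, -0.0]
contact_force: [-0.1, 0.1, 0.7]
opening: 0.53
finger_force: 0.0
```

```bash
python3 -m pendant '[{"claw":0.53,"dx":1,"dy":0,"dz":-6,"twist":0},{"claw":0.53,"dx":1,"dy":0,"dz":-10,"twist":0},{"claw":0.53,"dx":1,"dy":0,"dz":-13,"twist":0},{"claw":0.53,"dx":1,"dy":0,"dz":-15,"twist":0},{"claw":0.53,"dx":1,"dy":0,"dz":-15,"twist":0}]'
python3 -m pendant '[{"claw":0.53,"dx":0,"dy":0,"dz":-1.5,"twist":0},{"claw":0.53,"dx":0,"dy":0,"dz":-1.5,"twist":0}]'
python3 -m pendant '[{"claw":0.53,"dx":0,"dy":0,"dz":-1.5,"twist":0},{"claw":0.53,"dx":0,"dy":0,"dz":-1.5,"twist":0}]'
```

```text
clock: 10.2
tool_pos: [0.4649, -0.2898, 0.0518]
eef_rot: [0.385, 0.923, 0.0, 0.001]
contact_force: [-0.3, 1.0, 8.7]
opening: 0.53
finger_force: 4.6
clock: 10.4
tool_pos: [0.4649, -0.2898, 0.0513]
eef_rot: [0.385, 0.923, 0.0, 0.001]
contact_force: [-1.6, 0.9, 17.6]
opening: 0.527
finger_force: 8.7
clock: 10.6
tool_pos: [0.4649, -0.2898, 0.0512]
eef_rot: [0.385, 0.923, 0.0, 0.002]
contact_force: [-3.8, 4.0, 29.4]
opening: 0.529
finger_force: 15.0
```

```bash
python3 -m pendant '[{"claw":0.53,"dx":0,"dy":0,"dz":-0.5,"twist":0},{"claw":0.53,"dx":0,"dy":0,"dz":-0.5,"twist":0},{"claw":0.53,"dx":0,"dy":0,"dz":-0.5,"twist":0},{"claw":0.53,"dx":0,"dy":0,"dz":-0.5,"twist":0},{"claw":0.53,"dx":0,"dy":0,"dz":-0.5,"twist":0},{"claw":0.53,"dx":0,"dy":0,"dz":-0.5,"twist":0},{"claw":0.53,"dx":0,"dy":0,"dz":-0.5,"twist":0},{"claw":0.53,"dx":0,"dy":0,"dz":-0.5,"twist":0}]'
python3 -m pendant '[{"claw":0.53,"dx":0,"dy":0,"dz":0,"twist":0},{"claw":0.53,"dx":0,"dy":0,"dz":0,"twist":0},{"claw":0.53,"dx":0,"dy":0,"dz":0,"twist":0},{"claw":0.53,"dx":0,"dy":0,"dz":0,"twist":0},{"claw":0.53,"dx":0,"dy":0,"dz":0,"twist":0},{"claw":0.53,"dx":0,"dy":0,"dz":0,"twist":0},{"claw":0.53,"dx":0,"dy":0,"dz":0,"twist":0},{"claw":0.53,"dx":0,"dy":0,"dz":0,"twist":0}]'
python3 -c "
from h import *
s=r.get_state();print(s['moment'],s['contact_force'],s['tool_pos'])
a,d=eyes.snapshot('scene');cv2.imwrite('pics/s2.png',cv2.resize(a[140:270,150:310],None,fx=4.5,fy=4.5,interpolation=cv2.INTER_CUBIC))"
```

```text
clock: 11.4
tool_pos: [0.4649, -0.2898, 0.0511]
eef_rot: [0.385, 0.923, 0.0, 0.002]
contact_force: [-4.4, 4.8, 34.7]
opening: 0.526
finger_force: 17.0
clock: 12.2
tool_pos: [0.4649, -0.2898, 0.0511]
eef_rot: [0.385, 0.923, 0.0, 0.002]
contact_force: [-3.6, 4.1, 33.8]
opening: 0.529
finger_force: 17.0
[0.73719408 1.01921538 0.00900615] [-3.55522315  4.0503824  33.82261561] [ 0.46487279 -0.28979959  0.05114134]
```

View pics/s2.png

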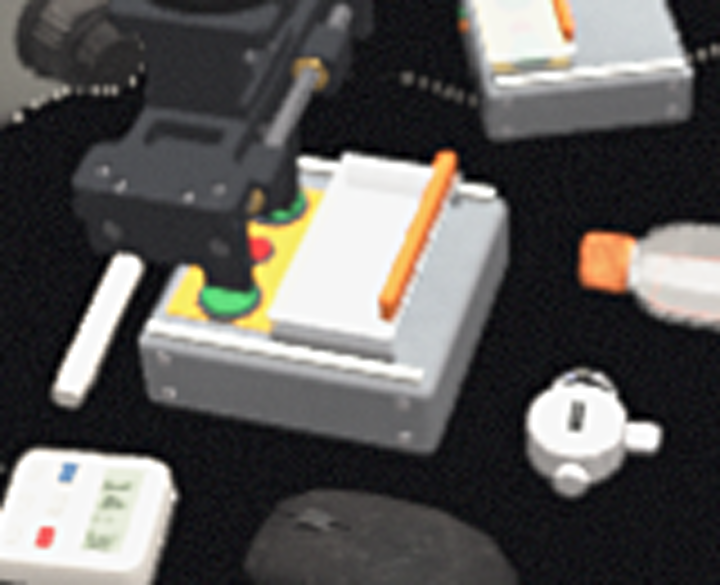

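Both fingertips are on the green keys (230,298) and (285,208) in the crop, and the red key is clear between them. I'll keep holding.

```bash
python3 -m pendant '[{"claw":0.53,"dx":0,"dy":0,"dz":0,"twist":0},{"claw":0.53,"dx":0,"dy":0,"dz":0,"twist":0},{"claw":0.53,"dx":0,"dy":0,"dz":0,"twist":0},{"claw":0.53,"dx":0,"dy":0,"dz":0,"twist":0},{"claw":0.53,"dx":0,"dy":0,"dz":0,"twist":0},{"claw":0.53,"dx":0,"dy":0,"dz":0,"twist":0},{"claw":0.53,"dx":0,"dy":0,"dz":0,"twist":0},{"claw":0.53,"dx":0,"dy":0,"dz":0,"twist":0}]'
python3 -m pendant '[{"claw":0.53,"dx":0,"dy":0,"dz":0,"twist":0},{"claw":0.53,"dx":0,"dy":0,"dz":0,"twist":0},{"claw":0.53,"dx":0,"dy":0,"dz":0,"twist":0},{"claw":0.53,"dx":0,"dy":0,"dz":0,"twist":0},{"claw":0.53,"dx":0,"dy":0,"dz":0,"twist":0},{"claw":0.53,"dx":0,"dy":0,"dz":0,"twist":0},{"claw":0.53,"dx":0,"dy":0,"dz":0,"twist":0},{"claw":0.53,"dx":0,"dy":0,"dz":0,"twist":0}]'
python3 -m pendant '[{"claw":0.53,"dx":0,"dy":0,"dz":0,"twist":0},{"claw":0.53,"dx":0,"dy":0,"dz":0,"twist":0},{"claw":0.53,"dx":0,"dy":0,"dz":0,"twist":0},{"claw":0.53,"dx":0,"dy":0,"dz":0,"twist":0},{"claw":0.53,"dx":0,"dy":0,"dz":0,"twist":0},{"claw":0.53,"dx":0,"dy":0,"dz":0,"twist":0},{"claw":0.53,"dx":0,"dy":0,"dz":0,"twist":0},{"claw":0.53,"dx":0,"dy":0,"dz":0,"twist":0}]'
python3 -m pendant '[{"claw":0.53,"dx":0,"dy":0,"dz":3,"twist":0},{"claw":0.53,"dx":0,"dy":0,"dz":10,"twist":0},{"claw":0.53,"dx":0,"dy":0,"dz":30,"twist":0},{"claw":0.53,"dx":0,"dy":0,"dz":55,"twist":0},{"claw":0.53,"dx":0,"dy":0,"dz":65,"twist":0},{"claw":0.53,"dx":0,"dy":0,"dz":65,"twist":0},{"claw":0.53,"dx":0,"dy":0,"dz":65,"twist":0}]'
```

```text
clock: 13.05
tool_pos: [0.4649, -0.2898, 0.0511]
eef_rot: [0.385, 0.923, 0.0, 0.002]
contact_force: [-4.0, 3.1, 34.6]
opening: 0.532
finger_force: 17.0
clock: 13.85
tool_pos: [0.4649, -0.2898, 0.0511]
eef_rot: [0.385, 0.923, 0.0, 0.002]
contact_force: [-4.7, 4.4, 34.2]
opening: 0.529
finger_force: 17.0
clock: 14.65
tool_pos: [0.4649, -0.2898, 0.0511]
eef_rot: [0.385, 0.923, 0.0, 0.002]
contact_force: [-4.1, 4.2, 33.7]
opening: 0.528
finger_force: 17.0
clock: 15.35
tool_pos: [0.4638, -0.2891, 0.1118]
eef_rot: [0.385, 0.923, 0.0, -0.0]
contact_force: [0.4, -0.8, 0.1]
opening: 0.527
finger_force: 0.0
```

```bash
python3 -m pendant '[{"claw":0.53,"dx":25,"dy":-25,"dz":0,"twist":0},{"claw":0.53,"dx":50,"dy":-50,"dz":0,"twist":0},{"claw":0.53,"dx":70,"dy":-71,"dz":0,"twist":0},{"claw":0.53,"dx":70,"dy":-71,"dz":-10,"twist":0},{"claw":0.53,"dx":70,"dy":-71,"dz":-25,"twist":0},{"claw":0.53,"dx":70,"dy":-71,"dz":-40,"twist":0},{"claw":0.53,"dx":70,"dy":-71,"dz":-40,"twist":0},{"claw":0.53,"dx":70,"dy":-71,"dz":-40,"twist":0}]'
```

```text
clock: 16.15
tool_pos: [0.5331, -0.3594, 0.0713]
eef_rot: [0.385, 0.923, 0.0, -0.001]
contact_force: [0.1, -0.2, -0.6]
opening: 0.528
finger_force: 0.0
```

```bash
python3 -m pendant '[{"claw":0.53,"dx":-4,"dy":4,"dz":0,"twist":0},{"claw":0.53,"dx":-8,"dy":8,"dz":0,"twist":0},{"claw":0.53,"dx":-12,"dy":12,"dz":0,"twist":0},{"claw":0.53,"dx":-16,"dy":16,"dz":0,"twist":0},{"claw":0.53,"dx":-20,"dy":20,"dz":0,"twist":0},{"claw":0.53,"dx":-24,"dy":24,"dz":0,"twist":0},{"claw":0.53,"dx":-28,"dy":28,"dz":0,"twist":0},{"claw":0.53,"dx":-32,"dy":32,"dz":0,"twist":0}]'
python3 -m pendant '[{"claw":0.53,"dx":-3,"dy":3,"dz":0,"twist":0},{"claw":0.53,"dx":-6,"dy":6,"dz":0,"twist":0},{"claw":0.53,"dx":-8,"dy":8,"dz":0,"twist":0},{"claw":0.53,"dx":-9,"dy":9,"dz":0,"twist":0},{"claw":0.53,"dx":-9,"dy":9,"dz":0,"twist":0}]'
```

```text
clock: 16.95
tool_pos: [0.5019, -0.3281, 0.0724]
eef_rot: [0.385, 0.923, 0.0, 0.0]
contact_force: [1.9, 0.4, 1.1]
opening: 0.527
finger_force: 0.9
clock: 17.45
tool_pos: [0.4926, -0.319, 0.0721]
eef_rot: [0.385, 0.923, 0.0, -0.001]
contact_force: [1.1, -0.5, -0.0]
opening: 0.527
finger_force: 0.3
```

```bash
python3 -m pendant '[{"claw":0.53,"dx":-1,"dy":1,"dz":0,"twist":0},{"claw":0.53,"dx":-2,"dy":2,"dz":0,"twist":0},{"claw":0.53,"dx":-3,"dy":3,"dz":0,"twist":0},{"claw":0.53,"dx":-3,"dy":3,"dz":0,"twist":0}]'
python3 -m pendant '[{"claw":0.53,"dx":-0.8,"dy":0.8,"dz":0,"twist":0},{"claw":0.53,"dx":-0.8,"dy":0.8,"dz":0,"twist":0}]'
python3 -m pendant '[{"claw":0.53,"dx":-0.8,"dy":0.8,"dz":0,"twist":0},{"claw":0.53,"dx":-0.8,"dy":0.8,"dz":0,"twist":0}]'
```

```text
clock: 17.85
tool_pos: [0.4902, -0.3167, 0.0722]
eef_rot: [0.385, 0.923, -0.0, 0.0]
contact_force: [2.1, -1.2, -2.5]
opening: 0.534
finger_force: 1.3
clock: 18.05
tool_pos: [0.4901, -0.3166, 0.0723]
eef_rot: [0.385, 0.923, -0.0, 0.001]
contact_force: [3.8, -3.2, -3.5]
opening: 0.524
finger_force: 2.4
clock: 18.25
tool_pos: [0.49, -0.3166, 0.0724]
eef_rot: [0.386, 0.923, -0.001, 0.002]
contact_force: [5.4, -4.5, -4.8]
opening: 0.532
finger_force: 3.3
```

```bash
python3 -m pendant '[{"claw":0.53,"dx":-0.8,"dy":0.8,"dz":0,"twist":0},{"claw":0.53,"dx":-0.8,"dy":0.8,"dz":0,"twist":0}]'
python3 -m pendant '[{"claw":0.53,"dx":8,"dy":-8,"dz":0,"twist":0},{"claw":0.53,"dx":12,"dy":-12,"dz":20,"twist":0},{"claw":0.53,"dx":0,"dy":0,"dz":60,"twist":0},{"claw":0.53,"dx":-20,"dy":20,"dz":110,"twist":0},{"claw":0.53,"dx":-31,"dy":18,"dz":160,"twist":0},{"claw":0.53,"dx":-31,"dy":18,"dz":205,"twist":0},{"claw":0.53,"dx":-31,"dy":18,"dz":205,"twist":0},{"claw":0.53,"dx":-31,"dy":18,"dz":205,"twist":0}]'
python3 - <<'E'
from h import *
a,d,X=wrist("w3")
b=a.astype(int);m=(b[...,2]>180)&(b[...,0]<90)&(b[...,1]>60)&(b[...,1]<170);m[:170]=0;m[205:]=0;m[:,340:]=0
v,u=np.nonzero(m);P=wpt(X,np.c_[u,v],.081);fit(P,"rib")
c,e=np.array([.488,-.3145]),np.array([.703,-.711]);print("rib x in box",(P[:,:2].mean(0)-c)@e)
c2=eyes.camera_info("wrist");vv,uu=np.mgrid[:384,:512];Q=None
n=cv2.undistortPoints(np.stack([uu,vv],-1).reshape(-1,1,2).astype(float),np.array(c2["K"]),np.array(c2["D"]))[:,0];Z=d.reshape(-1)
Q=np.c_[n*Z[:,None],Z]@X[:3,:3].T+X[:3,3];fit(Q[(Q[:,2]>.041)&(Q[:,2]<.05)],"deck",(.488,-.315))
cv2.imwrite("pics/w3c.png",cv2.resize(a[60:260,120:330],None,fx=2.9,fy=2.9,interpolation=cv2.INTER_CUBIC))
E
```

```text
clock: 18.45
tool_pos: [0.4898, -0.3164, 0.0725]
eef_rot: [0.386, 0.923, -0.001, 0.003]
contact_force: [5.9, -5.8, -6.3]
opening: 0.53
finger_force: 4.0
clock: 19.25
tool_pos: [0.4561, -0.2957, 0.2782]
eef_rot: [0.385, 0.923, 0.0, 0.0]
contact_force: [0.4, -0.6, -0.1]
opening: 0.532
finger_force: 0.0
rib 261 [ 0.4802 -0.3033  0.081 ] [ 0.4785 -0.3045] [0.0964 0.0087] 44.7
rib x in box -0.013405156979520952
deck 4744 [ 0.5022 -0.3295  0.0444] [ 0.4886 -0.3155] [0.1306 0.1346] 44.4
```

View pics/w3c.png

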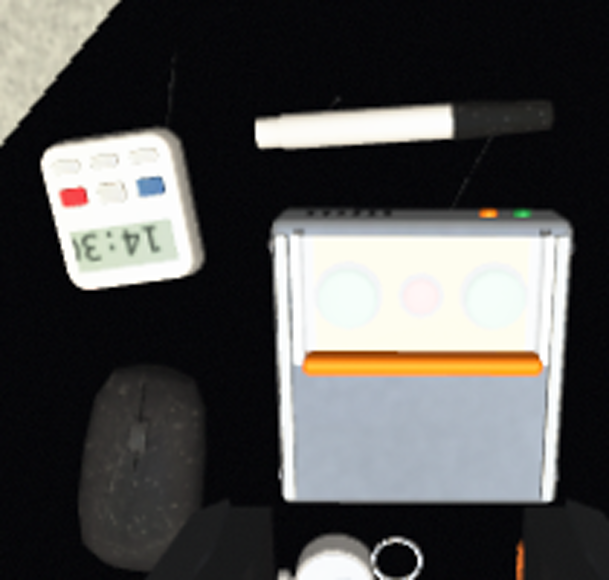

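The guard is fully home: the rib is 2–3 mm further forward than at the start, and the keys show faintly under the plate at (347,295) and (494,295) in the crop. The box hasn't moved and the arm is clear.

```bash
python3 -c "
from plant import r
print(r.finish_job())"
```

```text
the job is handed in; nothing more can be done
None
```

The interlock reset is done and handed in: I pushed the guard fully back, held both green keys fully down for about 4 s without pressing the red stop key, then pushed the guard home over the keys; the box stayed where it was.

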